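# Lock the filter-cell clamp with the fork-ended bar

### The arm

A 6-joint arm with a two-finger parallel gripper is mounted at the origin on the work surface. World frame = base frame: x ahead of the robot, y to its left, z up, the work surface at z = 0. Lengths are in m, angles in rad, forces in N, time in s.
With the tool pointing down it reaches from about 0.325 to 1 m from the base axis. Payload 5.1 kg.
Tool frame: the origin (TCP) lies midway between the tips of the shut fingers; the grasp point (between the pads) lies bot.tcp_to_grasp behind it (bot.tcp_to_grasp is the distance from the TCP to the grasp point, in m); z points along the fingers, y is the line along which they close (so a half turn about z gives the same grasp; the last joint's range is limited). The gripper opens to 85 mm and grips with 20 to 120 N. Pads are 22 mm wide; open, the fingers measure 114 mm over their backs; the gripper's body (76 mm by 85 mm) begins 54 mm behind the grasp point. The pads swing forward as they close: fully open they stand 13 mm farther back than shut.
Start: joints at [1.03, 0.124, 1.65, -0, 1.367, -0.083], TCP at [0.287, 0.583, 0.231] pointing down, gripper open.
Joint ranges: [-2.61, 2.61], [-1.02, 2.33], [0.03, 2.71], [-1.35, 4.49], [0.32, 2.68], [-2.91, 2.91]. Speed limits (rad/s): [2.57, 2.57, 3.14, 3.14, 3.14, 3.14].

### API

Orientations are given as [roll, pitch, yaw] about the fixed x, y, z axes, in that order (R = Rz(yaw) Ry(pitch) Rx(roll)).
In Python, from rig import bot gives the robot as it stands. The module is installed in compiled form; this text tells all that it offers.
- The arm moves only by the tool jog_arm, never from a script. Its argument "rows" is a list of rows, each a list of 5 numbers: the gripper command: -1 is shut, 1 is fully open, values between are in proportion, then the shift along the world's x, y, z in units of 30 mm (1.0 is 30 mm), then the turn about the world's z in units of 6 degrees (1.0 is 6 degrees). In form: [[jaw, dx, dy, dz, twist], ...]. A call has 1 to 12 rows; each row shifts and turns the commanded pose from where the row before left it; what a row does not reach is not made up. A row lasts 1/8 s, in which the tool goes at most 62.5 mm and 10.7 degrees, less where a joint would pass 70% of its speed; a pose out of reach is approached as far as the arm can. A call is refused whole if a number of a shift passes 1 or a number of a turn 1, either way. A call with a gripper value outside its range is refused whole. The fingers move at their own pace and stop on an object; the grip force is fixed at half the most. Time passes only in rows, so rows that do not move let the fingers close. It gives the time, the measured TCP pose, the force, the opening and the grip force at its end, in the units of the state.
- bot.observe(): the state, without advancing time (a new reading comes with each control period).
- bot.capture(name): name is "side" or "top" or "wrist"; returns a dict with "image" (480x640x3 uint8, red, green, blue), "camera_matrix" (3x3 intrinsics, pixels), "cam_to_world" (4x4, takes a point from camera to world coordinates); the wrist camera has in their place "hand_eye" (4x4, takes a point from camera to tool coordinates, whose origin is the TCP and whose axes are the flange's). Camera axes: x right, y up, looking along -z (the intrinsics and any distortion apply to the point x, -y, -z); pixel columns grow to the right and rows downward; lengths in m; the calibration is good to about 2 mm. A picture is of the moment at which its call begins: read the wrist's pose just before it. There is no depth.
- bot.job_done(): hands the job in; it is judged then, once.
The state is a dict: "clock": time; "joint_positions": joint angles; "joint_velocities": joint speeds; "effort": joint torques, N m; "eef_pos": TCP position; "ee_rot": TCP orientation; "wrist_force": force on the tool from outside, world axes, zero at the start; "wrist_torque": the same for the moment, N m; "width": opening from 0.0 (shut) to 1.0 (fully open); "finger_force": force on a finger pad.
Only numpy, scipy, OpenCV 4.12 (cv2) and the standard library are available. Lean on these libraries where they do the work, as an engineer would, in place of code of your own. Each camera call takes 0.05 s, during which the arm holds its last target. There are 200 camera calls.

### The job

Clamp the glass filter cell: take the fork-ended bar from the wooden rack, straddle the clamp's short steel handle with the fork, and swing the handle over its dead point until it snaps against its far stop. Then lay the bar back in its place on the rack. Do not touch the handle with the gripper itself, and leave the plain bar beside it where it lies.

Things in the scene. Friction and masses are not known exactly. Their poses are not given: they have to be found in the camera images.
- fork_bar: Aluminium bar (mm): 200 long, 20 tall, 0.2 kg, two-pronged fork at one end, on the wooden rack's two rails (tops 35 high; space under its middle free down to 8). Origin: underside, balance point, centre line; z up, x to the fork: 16 wide grip x -100 to 38, 44 wide crosspiece 38 to 50, prongs 8 thick, 28 apart, open above and below, 50 to 100. Grip it at the origin across the 16 mm.
- plain_bar: Bystander: straight aluminium bar, 200 x 16 x 20 mm, no fork, 0.17 kg, on the same rack beside the forked one, about 80 mm between their centre lines; either may be on the left. Origin: underside, middle; x along it. It stays where it is.
- handle_arm: Clamp's short level steel handle, turning about a vertical pivot. Origin: on the pivot axis at bench height; z up, x outward along the handle, turning with it. A bar 12 mm wide, 63 to 77 mm above the bench, ending 95 mm from the axis; hub and linkage stay within 35 mm of the axis on the handle's side (bolt top 89 mm high); base 34 mm high there. Else its sweep is clear.
- handle (a joint): Handle angle, rad: 0 open (where it starts, held by the spring), growing anticlockwise from above (from the robot's left, past the robot, to its right) to 1.4, the far stop (locked). A spring resists with up to 0.8 N m, most near 0.55; at the dead point, 1.1, it reverses, drives the handle to the stop and holds it. Released earlier it swings back open.
Mind the look-alikes: they are no part of the job. Leave any red look-alike of the fork_bar alone.

How it is judged:
By the outcome, as a careful person would: the job done as asked, in the order asked, and still so for the second after the job is handed in, with the robot touching nothing.
It also fails if it takes over 51 s, if anything falls off the work surface, if the arm or the gripper's body presses on something with over 40 N, if the wrist force passes 120 N, or if a joint passes its speed limit or range.

## Working session

There is one attempt and no reset: what is moved stays moved. The work goes in short steps, Python scripts to look and compute and a tool call to move; the robot and the scene stay as the last step left them, time stands still between calls to the robot, and variables do not carry over. Pictures are saved under pics/ and viewed, at most 10 in all, crops included, and the job is handed in when it is done.

Besides the shell and the picture viewer there is one more tool, called after "Request:" by a JSON object that holds its "fn" and its "kwargs". jog_arm: Moves the arm, as the interface text tells. Its arguments: {"type":"object","properties":{"rows":{"type":"array"}},"required":["rows"]}

```bash
mkdir -p pics
cat > h.py <<'E'
import numpy as np, cv2
from rig import bot
def snap(n,f):
    c=bot.capture(n); cv2.imwrite('pics/'+f,c['image'][:,:,::-1]); 
    np.savez('pics/'+f[:-4],**{k:v for k,v in c.items() if k!='image' and v is not None}); return c
def ray(c,u,v,z):
    K=np.array(c['camera_matrix']);T=np.array(c['cam_to_world'])
    d=np.linalg.inv(K)@[u,v,1]; d=T[:3,:3]@[d[0],-d[1],-d[2]]; o=T[:3,3]
    return o+d*(z-o[2])/d[2]
def proj(c,p):
    K=np.array(c['camera_matrix']);T=np.linalg.inv(np.array(c['cam_to_world']))
    q=T[:3,:3]@p+T[:3,3]; q=K@[q[0],-q[1],-q[2]]; return q[:2]/q[2]
E
python3 - <<'E'
from h import *
for n in('top','side'):
    c=snap(n,n+'1.png'); print(c.keys(),c['camera_matrix'],c['cam_to_world'])
print(bot.observe(),bot.tcp_to_grasp)
E
```

```text
dict_keys(['image', 'camera_matrix', 'cam_to_world']) [[564.57514634   0.         319.49683607]
 [  0.         564.57514634 230.3898641 ]
 [  0.           0.           1.        ]] [[ 0.01224102  0.99690693 -0.07763201  0.34786151]
 [-0.99969875  0.01054954 -0.02216123 -0.04958566]
 [-0.0212737   0.0778799   0.99673575  1.270411  ]
 [ 0.          0.          0.          1.        ]]
dict_keys(['image', 'camera_matrix', 'cam_to_world']) [[530.16834856   0.         319.45077293]
 [  0.         530.16834856 239.63264865]
 [  0.           0.           1.        ]] [[ 0.67946013  0.44723738 -0.5816465  -0.08922716]
 [-0.73368627  0.40745925 -0.54376595 -0.51880217]
 [-0.00619521  0.79621334  0.60498425  0.59312689]
 [ 0.          0.          0.          1.        ]]
{'clock': 0.1, 'joint_positions': array([ 1.03041050e+00,  1.24437335e-01,  1.65153188e+00,  2.42540006e-07,
        1.36749336e+00, -8.25880038e-02]), 'joint_velocities': array([ 0.00051559, -0.00097074, -0.00397909,  0.00096804,  0.00067377,
        0.00032874]), 'effort': array([ 4.63294527e-04, -4.24932861e+01, -3.66653574e+01, -1.30037656e-04,
        3.95151161e-03,  2.91696165e-05]), 'eef_pos': array([0.28701959, 0.58258816, 0.23018087]), 'ee_rot': array([-3.13972912e+00, -1.54494482e-04,  2.68379464e+00]), 'wrist_force': array([ 0.20321347, -0.46247456,  0.15163299]), 'wrist_torque': array([-0.00215723,  0.00353729,  0.03748134]), 'finger_force': 0.0, 'width': 1.0057653359538508} 0.0187
```

View pics/top1.png

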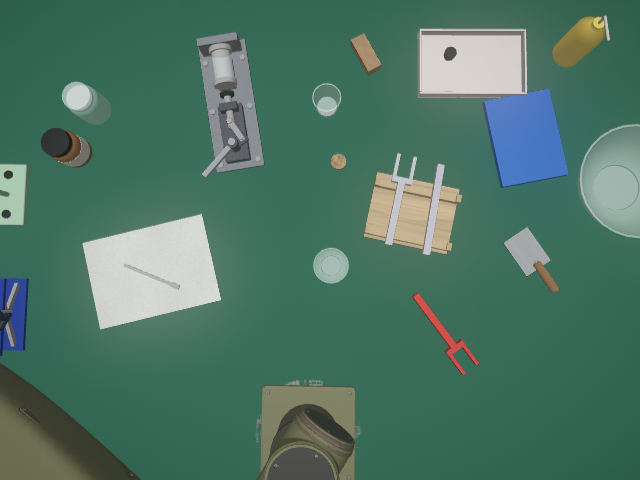

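View pics/side1.png

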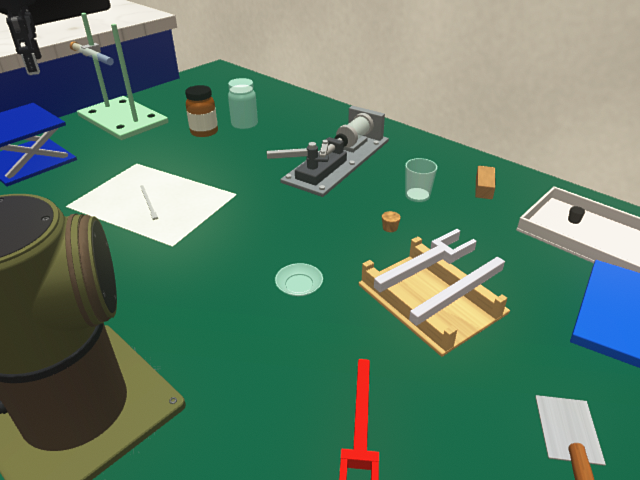

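Top view: forked bar runs from (390,243) to the prong tips at about (398,155) and (414,158). The plain bar is to its right. The clamp pivot is near (236,143), with the handle tip near (205,175). The red fork at (445,335) is a decoy.

```bash
cat > m.py <<'E'
from h import *
c=dict(np.load('pics/top1.npz')); im=cv2.imread('pics/top1.png')
hsv=cv2.cvtColor(im,cv2.COLOR_BGR2HSV)
m=((hsv[...,1]<45)&(hsv[...,2]>120)).astype(np.uint8); r=np.zeros_like(m); r[145:262,360:460]=1
n,l,s,ce=cv2.connectedComponentsWithStats(m*r)
for i in range(1,n):
    if s[i,4]<100: continue
    p=np.argwhere(l==i)[:,::-1]; w=np.array([ray(c,u,v,.055)[:2] for u,v in p])
    print('comp',s[i])
    if s[i,0]<420:
        rect=cv2.minAreaRect((w*1000).astype(np.float32)); print(rect, cv2.boxPoints(rect))
        (cx,cy),_,_=rect; 
        # axis: prong/tail direction via PCA of the tail
        q=w[w[:,0]<w[:,0].min()+.11]; vx,vy,x0,y0=cv2.fitLine(q.astype(np.float32),cv2.DIST_L2,0,.001,.001).ravel()
        if vx<0: vx,vy=-vx,-vy
        t=(w-[x0,y0])@[vx,vy]; n_=(w-[x0,y0])@[-vy,vx]
        print('yaw',np.arctan2(vy,vx),'len',t.min(),t.max(),'n',n_.min(),n_.max())
        for a in np.arange(t.min(),t.max(),.01):
            k=(t>=a)&(t<a+.01); print(round(a-t.min(),3),n_[k].min().round(4),n_[k].max().round(4),k.sum())
        for e in(t.min()+.1,t.max()-.1): print('origin',[x0+vx*e,y0+vy*e])
    else: print(cv2.minAreaRect((w*1000).astype(np.float32)))
for (u,v,z) in [(236,143,.089),(205,175,.077)]: print(ray(c,u,v,z))
cv2.imwrite('pics/crop1.png',cv2.resize(im[85:185,190:280],None,fx=6,fy=6,interpolation=cv2.INTER_CUBIC))
s=cv2.imread('pics/side1.png'); cv2.imwrite('pics/crop2.png',cv2.resize(s[100:200,260:400],None,fx=5,fy=5,interpolation=cv2.INTER_CUBIC))
E
python3 m.py
```

```text
comp [385 153  32  92 816]
((512.0899658203125, -190.5363006591797), (44.923057556152344, 200.6442108154297), 78.82905578613281) [[ 409.317   -193.13617]
 [ 606.1597  -232.00836]
 [ 614.8629  -187.93643]
 [ 418.0202  -149.06424]]
yaw -0.20387118 len -0.056214797598942864 0.1443390276698821 n -0.022403345716341377 0.022554945474996375
0.0 -0.0086 0.0079 36
0.01 -0.0085 0.0083 38
0.02 -0.0084 0.0084 36
0.03 -0.0083 0.0081 37
0.04 -0.0082 0.0082 36
0.05 -0.008 0.0083 36
0.06 -0.0084 0.0085 36
0.07 -0.0083 0.0086 38
0.08 -0.0082 0.0082 35
0.09 -0.0077 0.0084 37
0.1 -0.0081 0.0085 35
0.11 -0.0079 0.0086 37
0.12 -0.0083 0.0083 35
0.13 -0.0221 0.022 64
0.14 -0.0224 0.0224 96
0.15 -0.0223 0.0226 43
0.16 -0.0219 0.0219 35
0.17 -0.0222 0.0216 35
0.18 -0.0221 0.0213 34
0.19 -0.022 0.0217 35
0.2 -0.016 0.015 2
origin [np.float64(0.5118063959223745), np.float64(-0.190105837593596)]
origin [np.float64(0.5123487515406356), np.float64(-0.19021796606760052)]
comp [422 164  23  91 750]
((492.1735534667969, -266.85479736328125), (18.055225372314453, 199.85848999023438), 80.61673736572266)
[0.62485633 0.15700996 0.089     ]
[0.5574578  0.22421701 0.077     ]
```

View pics/crop1.png

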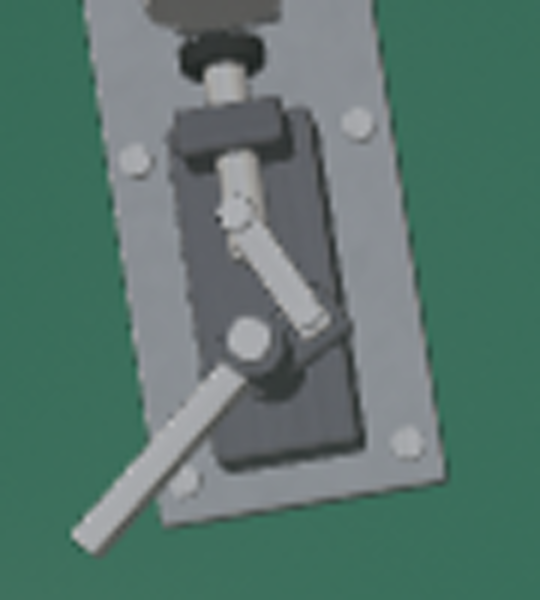

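View pics/crop2.png

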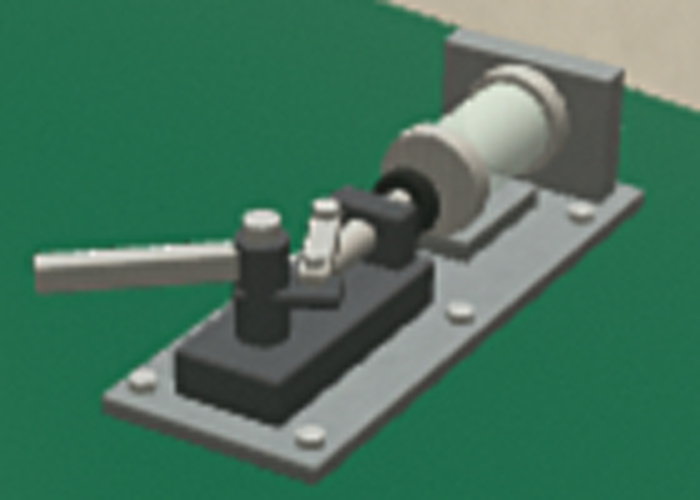

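Top crop: bolt centre at (248,338) and handle end at (85,540). Side crop: bolt top at (262,220) and handle end top edge at x≈36, y≈257.

Run:
```python
from h import *
c=dict(np.load('pics/top1.npz'));s=dict(np.load('pics/side1.npz'))
f=lambda x,y:(190+(x+.5)/6-.5,85+(y+.5)/6-.5)
g=lambda x,y:(260+(x+.5)/5-.5,100+(y+.5)/5-.5)
p=ray(c,*f(248,337),.089);print('bolt',p,ray(s,*g(262,219),.089))
e=ray(c,*f(84,540),.077); a=ray(c,*f(230,372),.077); print('end',e,'near',a)
d=e-p; print(np.hypot(*d[:2]),np.arctan2(d[1],d[0]),np.arctan2(*(e-a)[1::-1]))
print(ray(s,*g(36,260),.077))
```

```text
bolt [0.62964978 0.1680059  0.089     ] [0.62613632 0.16892143 0.089     ]
end [0.55833587 0.22729756 0.077     ] near [0.61971107 0.17638626 0.077     ]
0.092742519186584 2.447985797860042 2.4491154073694608
[0.55399801 0.22920197 0.077     ]
```

Request:
{"fn": "jog_arm", "kwargs": {"rows": [[1,0.3,-1,0,0.1],[1,0.3,-1,0,0.1],[1,0.3,-1,0,0.1],[1,0.3,-1,0,0.1],[1,0.3,-1,0,0.1],[1,0.3,-1,0,0.1],[1,0.3,-1,0,0.1],[1,0.3,-1,0,0.1],[1,0.3,-1,0,0.1],[1,0.3,-1,0,0.1],[1,0.3,-1,0,0.1],[1,0.3,-1,0,0.1]]}}

```text
clock: 1.6
eef_pos: [0.3952, 0.2219, 0.2308]
ee_rot: [-3.141, -0.0, 2.81]
wrist_force: [-0.5, 0.7, 2.2]
width: 1.001
finger_force: 0.0
```

Request:
{"fn": "jog_arm", "kwargs": {"rows": [[1,0.3,-1,0,0.1],[1,0.3,-1,0,0.1],[1,0.3,-1,0,0.1],[1,0.3,-1,0,0.1],[1,0.3,-1,0,0.1],[1,0.3,-1,0,0.1],[1,0.3,-1,0,0.1],[1,0.3,-1,0,0.1],[1,0.3,-1,0,0.1],[1,0.3,-1,0,0.1],[1,0.3,-1,0,0.1],[1,0.3,-1,0,0.1]]}}

```text
clock: 3.1
eef_pos: [0.5032, -0.1379, 0.2308]
ee_rot: [3.141, -0.001, 2.935]
wrist_force: [0.1, 1.1, 0.6]
width: 1.003
finger_force: 0.0
```

Request:
{"fn": "jog_arm", "kwargs": {"rows": [[1,0.3,-1,0,0],[1,0,-0.75,0,0],[1,0,0,0,0],[1,0,0,0,0],[1,0,0,0,0]]}}

```text
clock: 3.72
eef_pos: [0.5122, -0.1886, 0.2312]
ee_rot: [3.141, -0.0, 2.936]
wrist_force: [-0.5, 0.3, -0.2]
width: 0.999
finger_force: 0.0
```

Request:
{"fn": "jog_arm", "kwargs": {"rows": [[1,0,-0.05,-1,0],[1,0,0,-1,0],[1,0,0,-1,0],[1,0,0,-1,0],[1,0,0,-1,0],[1,0,0,-0.8,0],[1,0,0,-0.6,0],[1,0,0,-0.4,0],[1,0,0,0,0],[1,0,0,0,0]]}}

```text
clock: 4.97
eef_pos: [0.513, -0.1913, 0.0283]
ee_rot: [-3.141, 0.002, 2.935]
wrist_force: [-0.1, 0.6, -0.1]
width: 1.001
finger_force: 0.0
```

Request:
{"fn": "jog_arm", "kwargs": {"rows": [[-1,0,0,0,0],[-1,0,0,0,0],[-1,0,0,0,0],[-1,0,0,0,0],[-1,0,0,0,0],[-1,0,0,0,0],[-1,0,0,0,0],[-1,0,0,0,0]]}}

```text
clock: 5.98
eef_pos: [0.5125, -0.1911, 0.0276]
ee_rot: [-3.141, 0.001, 2.935]
wrist_force: [-0.6, 0.5, 3.1]
width: 0.177
finger_force: 59.2
```

Request:
{"fn": "jog_arm", "kwargs": {"rows": [[-1,0,0,0.2,0],[-1,0,0,0.4,0],[-1,0,0,0.8,0],[-1,0,0,1,0],[-1,0,0,1,0],[-1,0,0,0,0]]}}

```text
clock: 6.72
eef_pos: [0.5142, -0.1919, 0.1327]
ee_rot: [-3.14, 0.006, 2.935]
wrist_force: [-0.4, -0.9, -1.6]
width: 0.18
finger_force: 58.7
```

Request:
{"fn": "jog_arm", "kwargs": {"rows": [[-1,0,0.4,0,-0.1],[-1,0,0.8,0,-0.3],[-1,0,1,0,-0.3],[-1,0,1,0,-0.3],[-1,0,1,0,-0.3],[-1,0,1,0,-0.3],[-1,0,1,0,-0.3],[-1,0,1,0,-0.3],[-1,0,1,0,-0.4],[-1,0,1,0,-0.4],[-1,0,1,0,-0.4],[-1,0,1,0,-0.4]]}}

```text
clock: 8.22
eef_pos: [0.5103, 0.1464, 0.1268]
ee_rot: [-3.139, -0.003, 2.536]
wrist_force: [0.8, 0.2, -1.5]
width: 0.174
finger_force: 58.7
```

Request:
{"fn": "jog_arm", "kwargs": {"rows": [[-1,0,1,0,-0.4],[-1,0,1,0,-0.4],[-1,0,1,0,-0.05],[-1,0,0.7,0,0],[-1,0,0.3,0,0],[-1,0,0,0,0],[-1,0,0,0,0],[-1,0,0,0,0]]}}

```text
clock: 9.22
eef_pos: [0.5124, 0.2643, 0.1294]
ee_rot: [-3.141, 0.0, 2.447]
wrist_force: [-0.0, -0.5, -1.7]
width: 0.179
finger_force: 58.7
```

Run:
```python
from h import *
o=bot.observe();print(o['eef_pos'],o['ee_rot'],o['width'])
a=snap('top','top2.png')['image'];b=snap('side','side2.png')['image']
A=cv2.resize(a[80:220,150:300],None,fx=4,fy=4,interpolation=cv2.INTER_CUBIC)
cv2.imwrite('pics/crop3.png',A[:,:,::-1])
B=cv2.resize(b[60:260,200:440],None,fx=3,fy=3,interpolation=cv2.INTER_CUBIC)
cv2.imwrite('pics/crop4.png',B[:,:,::-1])
```

```text
[0.51243803 0.26430963 0.12936769] [-3.14149492e+00  1.10887458e-04  2.44711050e+00] 0.17877505534760713
```

View pics/crop3.png

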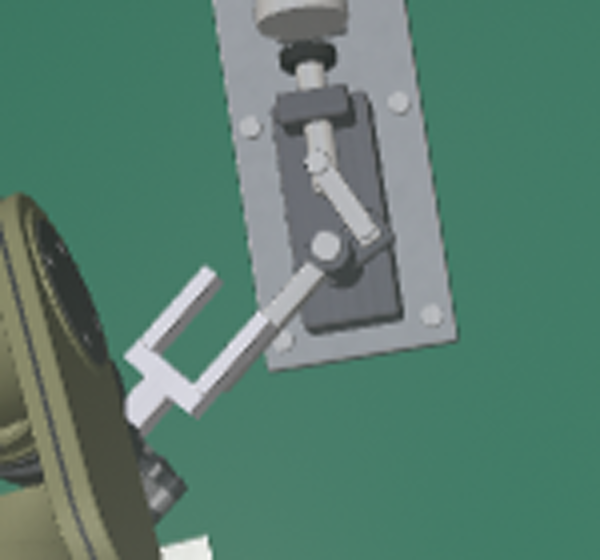

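View pics/crop4.png

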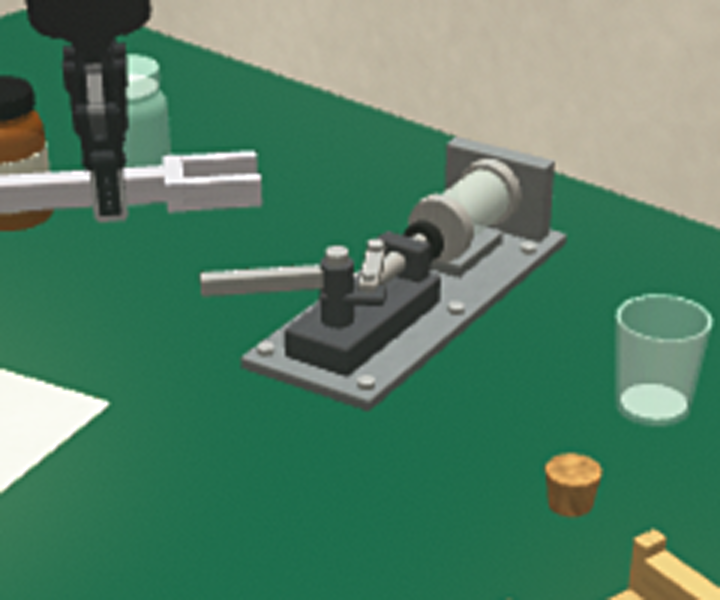

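Top crop: prong tips at about (206,270) and (268,318); the right prong appears over the handle, which may be parallax. Side crop: the fork is level and above the handle. I'll check the numbers.

Run:
```python
from h import *
c=dict(np.load('pics/top2.npz'));s=dict(np.load('pics/side2.npz'))
f=lambda x,y:(150+(x+.5)/4-.5,80+(y+.5)/4-.5)
g=lambda x,y:(200+(x+.5)/3-.5,60+(y+.5)/3-.5)
z=.1568
print('bolt',ray(c,*f(327,246),.089),ray(s,*g(338,253),.089))
for n,q in(('tipL',(207,267)),('tipR',(270,318)),('cpL',(128,355)),('cpR',(193,410))): print(n,ray(c,*f(*q),z))
for n,q in(('tipR',(259,176)),('tipL',(256,152))): print(n,ray(s,*g(*q),z))
th=2.4471-np.pi; o=np.array([.5124,.2643]); R=np.array([[np.cos(th),-np.sin(th)],[np.sin(th),np.cos(th)]])
for l in((.1,.018),(.1,-.018),(.038,.022),(.038,-.022)): print('pred',o+R@l)
```

```text
bolt [0.62884457 0.16700488 0.089     ] [0.62464657 0.16656408 0.089     ]
tipL [0.60156365 0.21486906 0.1568    ]
tipR [0.5758398  0.18237367 0.1568    ]
cpL [0.55647833 0.25340585 0.1568    ]
cpR [0.52890972 0.21982941 0.1568    ]
tipR [0.57297343 0.18696701 0.1568    ]
tipL [0.59819076 0.21565678 0.1568    ]
pred [0.60075777 0.21413124]
pred [0.57771793 0.18646962]
pred [0.55567829 0.25688449]
pred [0.52751848 0.22307584]
```

Request:
{"fn": "jog_arm", "kwargs": {"rows": [[-1,0,0,-0.6,0],[-1,0,0,-0.5,0],[-1,0,0,-0.4,0],[-1,0,0,-0.4,0],[-1,0,0,-0.4,0],[-1,0,0,-0.27,0],[-1,0,0,0,0],[-1,0,0,0,0]]}}

```text
clock: 10.32
eef_pos: [0.5127, 0.2652, 0.0527]
ee_rot: [3.141, 0.0, 2.448]
wrist_force: [0.1, 0.6, -1.9]
width: 0.174
finger_force: 58.7
```

Run:
```python
from h import *
o=bot.observe(); print(o['eef_pos'],o['wrist_force'])
P=np.array([.627,.168]); p=np.array(o['eef_pos'][:2]); r=p-P
a0=np.arctan2(r[1],r[0]); R=np.hypot(*r); print(a0,R)
q=[P+R*np.array([np.cos(a0+k*np.radians(3.9)),np.sin(a0+k*np.radians(3.9))]) for k in range(22)]
print((np.diff(q,axis=0)/.03).round(2).tolist())
```

```text
[0.51272424 0.26524297 0.05272743] [ 0.10946066  0.62690709 -1.94474212]
2.4365472480034205 0.15005047245033934
[[-0.21, -0.27], [-0.19, -0.28], [-0.17, -0.29], [-0.15, -0.3], [-0.13, -0.31], [-0.11, -0.32], [-0.09, -0.33], [-0.07, -0.33], [-0.04, -0.34], [-0.02, -0.34], [0.0, -0.34], [0.03, -0.34], [0.05, -0.34], [0.07, -0.33], [0.09, -0.33], [0.12, -0.32], [0.14, -0.31], [0.16, -0.3], [0.18, -0.29], [0.2, -0.28], [0.22, -0.26]]
```

Request:
{"fn": "jog_arm", "kwargs": {"rows": [[-1,-0.21,-0.27,0,0.65],[-1,-0.19,-0.28,0,0.65],[-1,-0.17,-0.29,0,0.65],[-1,-0.15,-0.3,0,0.65],[-1,-0.13,-0.31,0,0.65],[-1,-0.11,-0.32,0,0.65]]}}

```text
clock: 11.08
eef_pos: [0.4852, 0.2132, 0.0535]
ee_rot: [3.137, 0.004, 2.86]
wrist_force: [4.6, 5.7, -5.0]
width: 0.174
finger_force: 58.5
```

Request:
{"fn": "jog_arm", "kwargs": {"rows": [[-1,-0.09,-0.33,0,0.65],[-1,-0.07,-0.33,0,0.65],[-1,-0.04,-0.34,0,0.65],[-1,-0.02,-0.34,0,0.65],[-1,0,-0.34,0,0.65],[-1,0.03,-0.34,0,0.65]]}}

```text
clock: 11.82
eef_pos: [0.4793, 0.1529, 0.0535]
ee_rot: [3.138, 0.005, -3.015]
wrist_force: [2.8, 7.8, -3.0]
width: 0.176
finger_force: 58.9
```

Run:
```python
from h import *
o=bot.observe();p=o['eef_pos'];r=p[:2]-np.array([.627,.168])
print(p,o['ee_rot'],o['wrist_force'],o['wrist_torque'],np.hypot(*r),np.arctan2(r[1],r[0])%6.283,o['ee_rot'][2]%6.283)
a=snap('top','top3.png')['image']
cv2.imwrite('pics/crop5.png',cv2.resize(a[80:260,150:340],None,fx=3,fy=3,interpolation=cv2.INTER_CUBIC)[:,:,::-1])
```

```text
[0.47927692 0.15294274 0.05353513] [ 3.13815162  0.00477654 -3.01525296] [ 2.83160588  7.78845191 -3.04647715] [ 1.10178099 -0.31701382  0.40416209] 0.1484884850685144 3.2429855008705752 3.267747044104027
```

View pics/crop5.png

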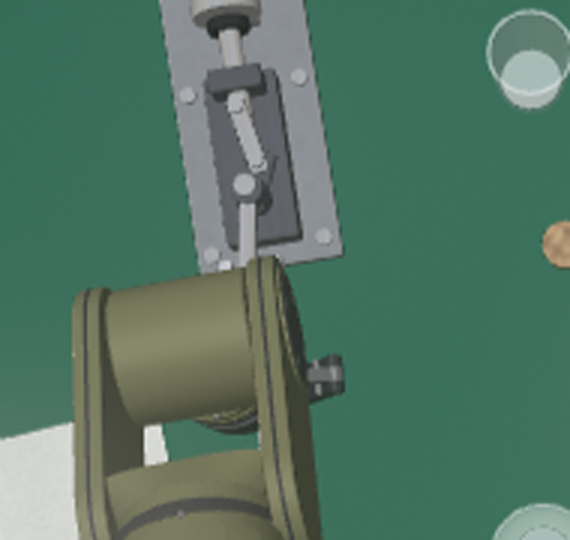

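The fork is pushing the handle, which is now about straight toward the robot, near (247,230) in the crop. I'll carry on through the dead point.

Request:
{"fn": "jog_arm", "kwargs": {"rows": [[-1,0.02,-0.34,0,0.65],[-1,0.04,-0.34,0,0.65],[-1,0.06,-0.33,0,0.65],[-1,0.09,-0.33,0,0.65],[-1,0.12,-0.32,0,0.65],[-1,0.14,-0.32,0,0.65]]}}

```text
clock: 12.62
eef_pos: [0.4928, 0.092, 0.0533]
ee_rot: [-3.141, 0.002, -2.607]
wrist_force: [-0.1, -0.7, -1.4]
width: 0.177
finger_force: 59.2
```

Request:
{"fn": "jog_arm", "kwargs": {"rows": [[-1,0.16,-0.31,0,0.65],[-1,0.18,-0.3,0,0.65],[-1,0.1,-0.15,0,0.35],[-1,0,0,0,0],[-1,0,0,0,0],[-1,0,0,0,0]]}}

```text
clock: 13.38
eef_pos: [0.505, 0.0694, 0.0523]
ee_rot: [-3.142, 0.0, -2.437]
wrist_force: [-0.1, 0.4, -1.5]
width: 0.176
finger_force: 60.0
```

Run:
```python
from h import *
o=bot.observe();p=o['eef_pos'];r=p[:2]-np.array([.627,.168])
print(p,o['wrist_force'],o['wrist_torque'],np.hypot(*r),np.arctan2(r[1],r[0])%6.283,o['ee_rot'][2]%6.283)
a=snap('top','top4.png')['image']; b=snap('side','side4.png')['image']
A=cv2.resize(a[90:240,170:310],(560,600),interpolation=cv2.INTER_CUBIC)
B=cv2.resize(b[90:290,260:340],(240,600),interpolation=cv2.INTER_CUBIC)
cv2.imwrite('pics/crop6.png',np.hstack([A,B])[:,:,::-1])
```

```text
[0.50502189 0.06937574 0.05233382] [-0.09226649  0.42503221 -1.52766031] [-0.0171739   0.00779006 -0.01224773] 0.15686109706932863 3.82133438711507 3.846015036663449
```

View pics/crop6.png

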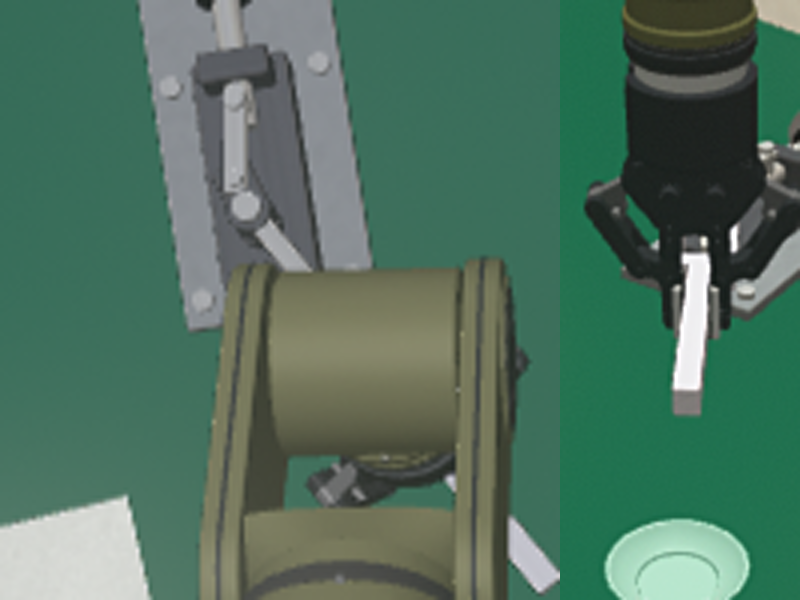

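The handle is over against its far stop: in the left panel it runs (247,208) to (310,268), the linkage is straight, and the wrist force is near zero. Next I lift straight off and go back to the rack.

Request:
{"fn": "jog_arm", "kwargs": {"rows": [[-1,0,0,0.2,0],[-1,0,0,0.4,0],[-1,0,0,0.6,0],[-1,0,0,0.7,0],[-1,0,0,0.7,0],[-1,0,0,0,0]]}}

```text
clock: 14.22
eef_pos: [0.5071, 0.0692, 0.1337]
ee_rot: [-3.138, 0.005, -2.437]
wrist_force: [0.1, -0.3, -2.2]
width: 0.173
finger_force: 60.0
```

Request:
{"fn": "jog_arm", "kwargs": {"rows": [[-1,0,-0.4,0,-0.4],[-1,0.02,-0.8,0,-0.8],[-1,0.03,-0.8,0,-0.8],[-1,0.03,-0.8,0,-0.8],[-1,0.03,-0.8,0,-0.8],[-1,0.03,-0.8,0,-0.8],[-1,0.03,-0.8,0,-0.8],[-1,0.03,-0.8,0,-0.8],[-1,0.03,-0.8,0,-0.8],[-1,0.02,-0.8,0,-0.8],[-1,0,-0.7,0,-0.8],[-1,0,-0.35,0,-0.3]]}}

```text
clock: 15.72
eef_pos: [0.5116, -0.1915, 0.1289]
ee_rot: [3.141, -0.002, 2.932]
wrist_force: [-0.2, 0.1, -1.5]
width: 0.176
finger_force: 60.0
```

Request:
{"fn": "jog_arm", "kwargs": {"rows": [[-1,0,0,0,0],[-1,0,0,0,0],[-1,0,0,0,0]]}}

```text
clock: 16.1
eef_pos: [0.5126, -0.1897, 0.1301]
ee_rot: [3.141, -0.0, 2.936]
wrist_force: [-0.6, 0.5, -2.0]
width: 0.177
finger_force: 60.0
```

Run:
```python
from h import *
o=bot.observe();print(o['eef_pos'],o['ee_rot'],o['width'])
a=snap('top','top5.png')['image']; b=snap('side','side5.png')['image']
A=cv2.resize(a[130:270,340:480],(400,400),interpolation=cv2.INTER_CUBIC)
B=cv2.resize(b[180:360,330:510],(400,400),interpolation=cv2.INTER_CUBIC)
C=cv2.resize(a[110:210,200:300],(400,200)[::-1] if 0 else (200,200),interpolation=cv2.INTER_CUBIC)
D=np.zeros((200,800,3),np.uint8);D[:,:200]=C
cv2.imwrite('pics/crop7.png',np.vstack([np.hstack([A,B]),D])[:,:,::-1])
```

```text
[ 0.51256161 -0.18970535  0.13014206] [ 3.14145715e+00 -1.77995781e-04  2.93616951e+00] 0.1765508236599747
```

View pics/crop7.png

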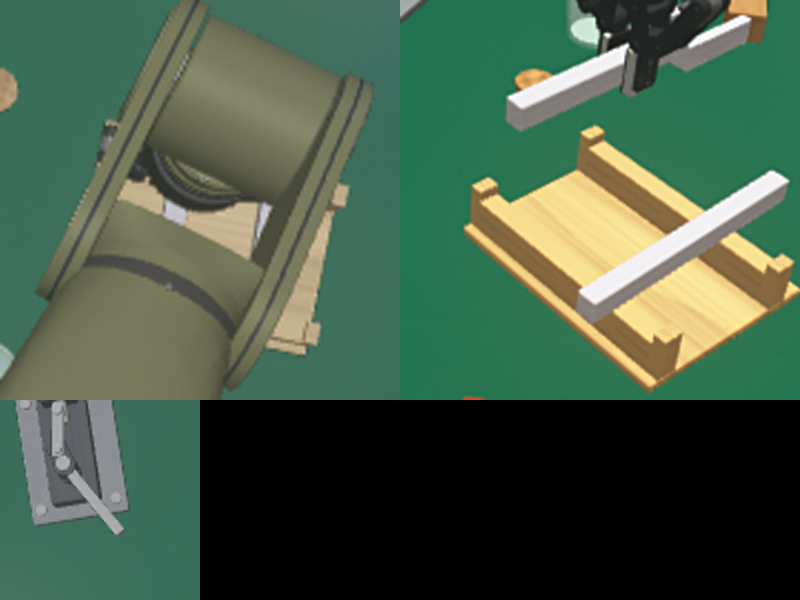

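Handle stays locked (lower-left panel), and the held bar hangs over the rack, parallel to the plain bar. Tail end corners in the side panel are about (507,97) and (519,108). I'll check for slip in the grip.

Run:
```python
from h import *
s=dict(np.load('pics/side5.npz')); th=2.9362-np.pi
R=np.array([[np.cos(th),-np.sin(th)],[np.sin(th),np.cos(th)]])
for l in((-.1,.008),(-.1,-.008),(.1,-.022)):
    p=np.r_[np.array([.5126,-.1897])+R@l,.1575]; u=proj(s,p); print(l,(u-[330,180]+.5)*400/180-.5+[400,0])
```

```text
(-0.1, 0.008) [508.84855069  94.18988218]
(-0.1, -0.008) [525.43518335 106.10262964]
(0.1, -0.022) [755.1585833  17.1912856]
```

Request:
{"fn": "jog_arm", "kwargs": {"rows": [[-1,0,-0.04,-0.6,0],[-1,0,0,-0.8,0],[-1,0,0,-0.8,0],[-1,0,0,-0.5,0],[-1,0,0,-0.3,0],[-1,0,0,-0.2,0],[-1,0,0,-0.1,0],[-1,0,0,-0.08,0],[-1,0,0,0,0],[-1,0,0,0,0]]}}

```text
clock: 17.45
eef_pos: [0.5128, -0.1917, 0.0292]
ee_rot: [-3.141, 0.001, 2.935]
wrist_force: [-0.4, 0.1, -1.4]
width: 0.173
finger_force: 60.0
```

Request:
{"fn": "jog_arm", "kwargs": {"rows": [[-1,0,0,-0.04,0],[-1,0,0,-0.03,0],[-1,0,0,0,0],[-1,0,0,0,0]]}}

```text
clock: 17.95
eef_pos: [0.5128, -0.1917, 0.0277]
ee_rot: [-3.142, 0.0, 2.935]
wrist_force: [-3.2, 1.3, 5.9]
width: 0.173
finger_force: 61.0
```

Contact with the rails. Release and rise.

Request:
{"fn": "jog_arm", "kwargs": {"rows": [[0,0,0,0,0],[0.5,0,0,0,0],[1,0,0,0,0],[1,0,0,0,0],[1,0,0,0,0],[1,0,0,0,0],[1,0,0,0.3,0],[1,0,0,0.7,0],[1,0,0,1,0],[1,0,0,1,0],[1,0,0,1,0],[1,0,0,1,0]]}}

```text
clock: 19.45
eef_pos: [0.5126, -0.1916, 0.1785]
ee_rot: [-3.141, 0.001, 2.935]
wrist_force: [-0.1, 0.5, 0.4]
width: 0.999
finger_force: 0.0
```

Request:
{"fn": "jog_arm", "kwargs": {"rows": [[1,-0.5,1,0.3,0],[1,-0.5,1,0,0],[1,-0.5,1,0,0],[1,-0.5,1,0,0],[1,-0.5,1,0,0],[1,-0.5,1,0,0],[1,0,1,0,0],[1,0,1,0,0],[1,0,0,0,0],[1,0,0,0,0]]}}

```text
clock: 20.7
eef_pos: [0.4227, 0.0481, 0.1861]
ee_rot: [-3.141, 0.001, 2.935]
wrist_force: [-0.1, 0.4, 0.1]
width: 0.997
finger_force: 0.0
```

```bash
sed -e "s#pics/top1#pics/top6#" -e '/^(*cv2.imwrite\|^s=cv2/d' m.py > m2.py
python3 - <<'E'
from h import *
a=snap('top','top6.png')['image']; cv2.imwrite('pics/crop8.png',a[80:300,180:500][:,:,::-1])
o=bot.observe(); print(o['eef_pos'],o['clock'])
E
python3 m2.py | grep -v '^0'
```

```text
[0.4227034  0.04786754 0.18602153] 20.75
comp [385 153  32  92 816]
((512.0899658203125, -190.5363006591797), (44.923057556152344, 200.6442108154297), 78.82905578613281) [[ 409.317   -193.13617]
 [ 606.1597  -232.00836]
 [ 614.8629  -187.93643]
 [ 418.0202  -149.06424]]
yaw -0.20387118 len -0.056214797598942864 0.1443390276698821 n -0.022403345716341377 0.022554945474996375
origin [np.float64(0.5118063959223745), np.float64(-0.190105837593596)]
origin [np.float64(0.5123487515406356), np.float64(-0.19021796606760052)]
comp [422 164  23  91 750]
((492.1735534667969, -266.85479736328125), (18.055225372314453, 199.85848999023438), 80.61673736572266)
[0.62485633 0.15700996 0.089     ]
[0.5574578  0.22421701 0.077     ]
```

View pics/crop8.png

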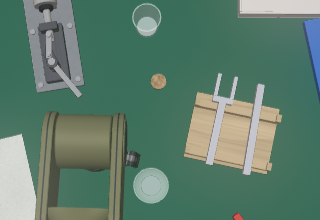

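The image shows the fork back on the rack and the handle locked. The measurement above still used the old image, because the sed substitution only changed the first match on the line. I'll rerun it.

```bash
sed -i "s#top1#top6#g" m2.py; python3 m2.py | grep -v '^0'
```

```text
comp [385 153  33  92 822]
((512.47607421875, -191.72645568847656), (45.22167205810547, 200.15188598632812), 77.7729263305664) [[ 409.8816  -192.62964]
 [ 605.49316 -235.01913]
 [ 615.07056 -190.82327]
 [ 419.45898 -148.43378]]
yaw -0.20908876 len -0.05609403106618165 0.14398698616407002 n -0.022529137304986957 0.022716782649894143
origin [np.float64(0.5123443414833273), np.float64(-0.1919916961224326)]
origin [np.float64(0.5124235941957989), np.float64(-0.19200851275434727)]
comp [422 164  23  91 750]
((492.1735534667969, -266.85479736328125), (18.055225372314453, 199.85848999023438), 80.61673736572266)
[0.62485633 0.15700996 0.089     ]
[0.5574578  0.22421701 0.077     ]
```

Fork bar is back within 2 mm; plain bar has not moved.

```bash
python3 -c "
from rig import bot
print(bot.job_done())"
```

```text
the job is handed in; nothing more can be done
None
```

The handle is locked against its far stop, the fork bar is back on the rack within 2 mm of where it started, the plain bar has not moved, and the job is handed in (clock about 21 s).

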